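# Fill the condiment carrier and lift it level

## Task

Put the salt shaker and the pepper shaker, kept upright, into the two empty pockets of the wooden condiment carrier, one in each, so that it balances with the two spice jars already in it. Then lift the loaded carrier by its handle about ten centimetres off the washer and keep it level and still; the job finishes with you holding it in the air with everything standing in its pocket, and the other things on the washer left alone.

Things in the scene. Friction and masses are not known exactly. Their poses are not given: they have to be found in the camera images.
- carrier: loose wooden condiment carrier, 164 (x) by 194 (y) mm, 0.4 kg, any yaw; origin: centre of its underside. Four round pockets at x = -46/+46, y = -60/+60 mm: a gallery board with 50 mm bores, its top 46 mm above the underside, over a floor at 14 mm. A 14 mm thick upright along its x stands in the middle, to 172 mm. At the start the -x pockets are empty; the +x pockets hold jars, tops at up to 119 mm
- carrier_grip (a point): centre of the carrier's grip bar, 157 mm above its underside, over its middle. The bar runs along the carrier's x: 84 mm long, 14 mm thick (along y), 142 to 172 mm above the underside, with an open hand slot 42 mm wide and 40 mm high below it. Close the fingers across the 14 mm. Fully loaded the carrier weighs about 0.8 kg and balances within 10 mm of this point
- pocket_a (a point): centre of the floor of the empty pocket at the carrier's -x, +y corner; axes as the carrier's. Bore 50 mm across in the gallery board, whose top is 32 mm above this point
- pocket_b (a point): the same for the empty pocket at the carrier's -x, -y corner
- pocket_c (a point): the same for the pocket at the carrier's +x, +y corner, filled at the start by jar_a
- pocket_d (a point): the same for the pocket at the carrier's +x, -y corner, filled at the start by jar_b
- salt: round glass salt shaker with grey domed cap and darker grey contents, 44 mm across its body, 90 mm high, 0.1 kg (up to 30 percent more or less); stands on the washer to the right of the carrier; origin at the centre of its underside, z up. Grip it across the body about 60 mm above its foot
- pepper: the pepper shaker, same shape, size, weight and material as the salt shaker but with pale contents; it too stands to the right of the carrier, and the two may have changed places. Either shaker may go into either empty pocket. Origin at the centre of its underside, z up
- jar_a: glass spice jar, 42 mm across and 96 mm high, 0.11 kg, standing loose in pocket_c; origin at the centre of its underside. It stays there
- jar_b: glass spice jar, 45 mm across and 105 mm high, 0.11 kg, standing loose in pocket_d; origin at the centre of its underside. It stays there
- sweetener_bottle: small brown dropper bottle with a black top, 33 mm across and 102 mm high, behind the shakers; a bystander, leave it alone; origin at the centre of its underside
- cup: small cream cup standing upside down, 63 mm across, 88 mm over its handle, 51 mm high, at the left edge; a bystander, leave it alone; origin at the centre of its underside
- lemon_fruit: a lemon, 72x57x58 mm, at the left edge; a bystander, leave it alone; origin at the centre of its underside
- glass_jar: empty clear glass jar with a narrower neck, 88 mm across and 138 mm high, front left; a bystander, leave it alone; origin at the centre of its underside
- clothes_peg: a plastic clothes peg lying flat, 15x72x12 mm, in front of the carrier; a bystander, leave it alone; origin at the centre of its underside

How it is judged:
By the outcome, as a careful person would: the job done as asked, in the order asked, and still so for the second after the job is handed in, while the arm keeps its last pose, push and grip.
It also fails if it takes over 69 s, if anything falls off the work surface, if the arm or the gripper's body presses on something with over 40 N, if the wrist force passes 120 N, or if a joint passes its speed limit or range.

## Robot

A 6-joint arm with a two-finger parallel gripper is mounted at the origin on a cart in front of the work surface, level with it; the furniture and walls round the work are solid. World frame = base frame: x ahead of the robot, y to its left, z up, the work surface at z = 0. Lengths are in m, angles in rad, forces in N, time in s.
With the tool pointing down it reaches from about 0.3 to 0.875 m from the base axis. Payload 6.4 kg.
Tool frame: the origin (TCP) lies between the finger pads, 19 mm behind the fingertips; this is the grasp point; z points along the fingers, y is the line along which they close (so a half turn about z gives the same grasp; the last joint's range is limited). The gripper opens to 85 mm and grips with 20 to 120 N. Pads are 22 mm wide; open, the fingers measure 114 mm over their backs; the gripper's body (76 mm by 85 mm) begins 54 mm behind the grasp point. The pads swing forward as they close: fully open they stand 13 mm farther back than shut.
Start: joints at [-1.32, 0.181, 1.607, -0, 1.354, -0.206], TCP at [0.254, -0.516, 0.25] pointing down, gripper open.
Joint ranges: [-2.99, 2.99], [-0.89, 2.07], [0.3, 2.58], [-1.14, 4.28], [0, 2.63], [-3.12, 3.12]. Speed limits (rad/s): [2.57, 2.57, 3.01, 3.14, 3.14, 3.14].

## Interface

Orientations are given as a unit quaternion [w, x, y, z].
In Python, from rig import bot gives the robot as it stands.
- The arm moves only by the tool move_arm, never from a script. Its argument "increments" is a list of rows, each an object with "linear": the shift along the tool's x, y, z in m, a list of three; "turn": the turn, a rotation vector about the tool's x, y, z in degrees, a list of three; "hand": the finger opening in m, from 0 to 0.0854. In form: [{"linear": [dx, dy, dz], "turn": [ax, ay, az], "hand": hand}, ...]. A call has 1 to 20 rows; each row is the pose to reach, as a shift and turn from the pose commanded when the call began, along the tool's axes at that moment; what a row does not reach only later rows make up. A row lasts 1/12 s, in which the tool goes at most 41.7 mm and 7.16 degrees, less where a joint would pass 70% of its speed; a pose out of reach is approached as far as the arm can. A call with a gripper value outside its range is refused whole. The fingers move at their own pace and stop on an object; "grip_force" is the grip in N (left out, the last holds). Time passes only in rows, so rows that repeat a pose let the fingers close. It gives the time, the measured TCP pose, the force, the opening and the grip force at its end, in the units of the state.
- bot.sense(): the state, without advancing time (a new reading comes with each control period).
- bot.camera(name): name is "scene" or "top"; returns a dict with "image" (400x640x3 uint8, red, green, blue), "depth" (400x640 float32, m along the optical axis (not along the pixel's ray), 0 where there is no reading), "fx", "fy", "cx", "cy" (pixels), "world_from_camera" (4x4, takes a point from camera to world coordinates). Camera axes: x right, y down, z forward; pixel columns grow to the right and rows downward; lengths in m; the calibration is good to about 2 mm. A picture is of the moment at which its call begins.
- bot.sign_off(): hands the job in; it is judged then, once.
Trained networks look in a picture, given as the dict that the camera call returned (one of the last four; its "shot" number tells which), for a name from the list of things; names that differ only in an ending like _2 or _b are one class to them, and where a whole thing is asked for, a point or a joint stands for the part that bears it (a point fixed in the world has none). Each returns a list of dicts, best first, with "p" (0 to 1); they miss things now and then, are a little off and sometimes report something else, mostly with a low value. They report only what shows in the picture. A call takes as long as a camera call.
- bot.trace(target, picture): "region" (400x640 bool, what is visible of it) and "extent" ([left, top, right, bottom] in pixels, round what is visible of it).
The state is a dict: "time": time; "q": joint angles; "qvel": joint speeds; "joint_efforts": joint torques, N m; "ee_pos": TCP position; "tool_rot": TCP orientation; "contact_force": force on the tool from outside, world axes, zero at the start; "wrist_torque": the same for the moment, N m; "grip_width": opening from 0.0 (shut) to 1.0 (fully open); "grip_force": force on a finger pad.
Only numpy, scipy, OpenCV 4.12 (cv2) and the standard library are available. Lean on these libraries where they do the work, as an engineer would, in place of code of your own. Each camera call takes 0.05 s, during which the arm holds its last target. There are 200 camera calls.

## Working session

There is one attempt and no reset: what is moved stays moved. The work goes in short steps, Python scripts to look and compute and a tool call to move; the robot and the scene stay as the last step left them, time stands still between calls to the robot, and variables do not carry over. Pictures are saved under pics/ and viewed, at most 10 in all, crops included, and the job is handed in when it is done.

Besides the shell and the picture viewer there is one more tool, called as name(argument=value, ...) on one line, values as JSON. move_arm: Moves the arm, as the interface text tells. Its arguments: {"type":"object","properties":{"increments":{"type":"array","items":{"type":"object","properties":{"linear":{"type":"array","items":{"type":"number"}},"turn":{"type":"array","items":{"type":"number"}},"hand":{"type":"number"}}}},"grip_force":{"type":"number"}},"required":["increments"]}

```bash
mkdir -p pics
cat > h.py <<'E'
import numpy as np, cv2
from rig import bot
def pts(c,mask=None):
    d=c["depth"]; v,u=np.nonzero((d>0)&(mask if mask is not None else True))
    z=d[v,u]; P=np.stack([(u-c["cx"])*z/c["fx"],(v-c["cy"])*z/c["fy"],z,np.ones_like(z)])
    return (c["world_from_camera"]@P)[:3].T
E
python3 - <<'E'
from h import *
s=bot.sense(); print(s)
ims=[]
for n in ("scene","top"):
    c=bot.camera(n); ims.append(c["image"]); print(n,c["fx"],np.round(c["world_from_camera"],3).tolist())
    for t in ("carrier","carrier_grip","pocket_a","salt","pepper","jar_a","jar_b","sweetener_bottle","glass_jar"):
        for r in bot.trace(t,c)[:3]:
            P=pts(c,r["region"]); 
            if len(P)>5: print(t,round(r["p"],2),r["extent"],len(P),np.round(np.percentile(P,[3,50,97],axis=0),3).tolist())
    np.savez(f"{n}.npz",**{k:v for k,v in c.items()})
    cv2.imwrite(f"pics/{n}0.png",c["image"][:,:,::-1])
E
```

```text
{'time': 0.0, 'q': array([-1.32028786e+00,  1.81523066e-01,  1.60799105e+00, -1.18746650e-05,
        1.35375447e+00, -2.06292376e-01]), 'qvel': array([-0.00043072, -0.00089215, -0.00010657, -0.00044338, -0.0012419 ,
        0.00087886]), 'joint_efforts': array([-8.50841916e-04, -4.44869006e+01, -3.51337552e+01, -3.89834213e-04,
        9.13171767e-03,  2.68757091e-06]), 'ee_pos': array([ 0.25351077, -0.51554278,  0.2491024 ]), 'tool_rot': array([-8.37635405e-04,  9.74029185e-01,  2.26420946e-01, -2.43198765e-05]), 'contact_force': array([ 0.21094918,  0.44285216, -0.1700236 ]), 'wrist_torque': array([0.02129471, 0.00667981, 0.04655506]), 'grip_force': 0.0, 'grip_width': 1.0010122777898904}
scene 410.5686862169205 [[-0.688, -0.473, 0.551, -0.097], [-0.726, 0.446, -0.523, 0.626], [0.001, -0.76, -0.65, 0.853], [0.0, 0.0, 0.0, 1.0]]
carrier 0.56 [272.4, 160.3, 350.8, 241.9] 2909 [[0.473, -0.05, 0.01], [0.548, 0.04, 0.044], [0.648, 0.132, 0.167]]
carrier_grip 0.69 [274.5, 163.7, 346.5, 240.4] 2900 [[0.473, -0.05, 0.01], [0.548, 0.041, 0.044], [0.647, 0.132, 0.163]]
pocket_a 0.72 [274.0, 
[... 2335 characters left out ...]

jar_a 0.53 [212.3, 242.9, 240.3, 270.6] 550 [[0.431, 0.219, 0.032], [0.453, 0.245, 0.048], [0.476, 0.275, 0.059]]
jar_b 0.86 [300.8, 153.7, 318.6, 179.4] 459 [[0.625, 0.031, 0.036], [0.638, 0.05, 0.108], [0.664, 0.07, 0.114]]
jar_b 0.73 [348.5, 179.7, 368.4, 207.8] 456 [[0.566, -0.072, 0.041], [0.58, -0.052, 0.118], [0.603, -0.032, 0.122]]
jar_b 0.53 [212.3, 242.9, 240.3, 270.6] 550 [[0.431, 0.219, 0.032], [0.453, 0.245, 0.048], [0.476, 0.275, 0.059]]
sweetener_bottle 0.56 [415.3, 111.1, 429.1, 134.0] 250 [[0.741, -0.226, 0.008], [0.749, -0.21, 0.06], [0.763, -0.199, 0.098]]
glass_jar 0.66 [216.0, 283.0, 255.4, 319.0] 1363 [[0.318, 0.183, 0.004], [0.354, 0.215, 0.09], [0.391, 0.261, 0.139]]
```

View pics/scene0.png

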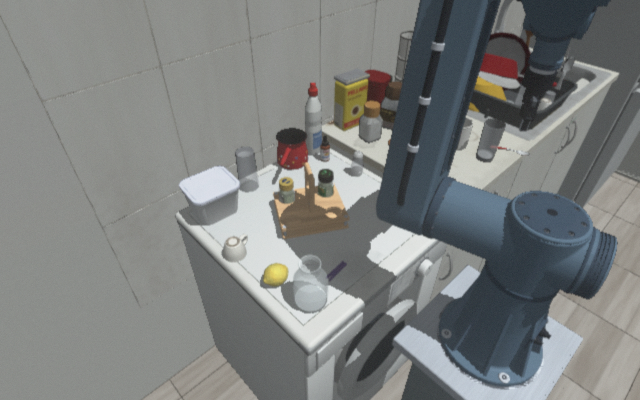

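View pics/top0.png

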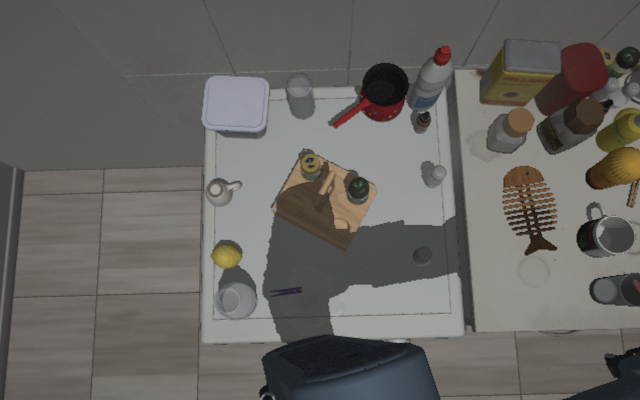

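The scene view shows the carrier at about (310,205) and the pale shaker at (357,163); the arm hides the second shaker. The top view shows the carrier at (325,200), the pale shaker at (434,175) and the dark one in shadow at (423,256). Both empty pockets are on the near-left side.

```bash
cat >> h.py <<'E'
from scipy.optimize import least_squares
def cyl(P,r,zlo,zhi):
    Q=P[(P[:,2]>zlo)&(P[:,2]<zhi)]
    f=least_squares(lambda c:np.hypot(Q[:,0]-c[0],Q[:,1]-c[1])-r,Q[:,:2].mean(0)+[0.01,0],loss='soft_l1',f_scale=.002)
    return f.x,len(Q),np.sqrt(np.mean(f.fun**2)),Q[:,2].max()
def near(P,x,y,R): return P[np.hypot(P[:,0]-x,P[:,1]-y)<R]
def rect(Q):
    (cx,cy),(w,h),a=cv2.minAreaRect((Q[:,:2]*1000).astype(np.float32)); return [round(float(v),1) for v in (cx,cy,w,h,a)]
E
python3 - <<'E'
from h import *
for n in ("scene","top"):
    c=dict(np.load(n+".npz")); P=pts(c)
    W=near(P,.56,.02,.3); W=W[(abs(W[:,2])<.012)]; print(n,"table z",np.median(W[:,2]))
    for nm,x,y in(("pale",.62,-.23),("dark",.455,-.215)):
        Q=near(P,x,y,.045); Q=Q[Q[:,2]>.012]
        if len(Q)>30: print(nm,len(Q),np.percentile(Q,[2,50,98],axis=0).round(3).tolist(),cyl(Q,.022,.015,.07))
    B=near(P,.56,.025,.135); B=B[(B[:,2]>.040)&(B[:,2]<.052)]; print("board",len(B),np.median(B[:,2]),rect(B))
    H=near(P,.56,.025,.08); H=H[H[:,2]>.14]; print("bar",len(H),rect(H),np.percentile(H[:,2],[5,50,98]))
    T=H[H[:,2]>H[:,2].max()-.012]; print("bartop",len(T),rect(T),T.mean(0))
    for x,y,r in((.645,.05,.021),(.585,-.052,.0225)):
        Q=near(P,x,y,.04); print("jar",cyl(Q,r,.055,.1))
c=dict(np.load("top.npz"))
im=c["image"]; a=im[135:265,255:455]
cv2.imwrite("pics/crop.png",cv2.resize(cv2.convertScaleAbs(a,alpha=1.6),None,fx=4,fy=4,interpolation=3)[:,:,::-1])
E
```

```text
scene table z 0.0006063581392435902
pale 249 [[0.6, -0.243, 0.014], [0.613, -0.224, 0.052], [0.634, -0.213, 0.088]] (array([ 0.62411097, -0.23780124]), 167, np.float64(0.0031798853180219984), np.float64(0.0698480167582135))
board 1716 0.04517520371026229 [576.0, 22.7, 194.7, 170.8, 60.2]
bar 159 [574.5, 24.4, 14.1, 81.9, 60.4] [0.14680887 0.16817293 0.17317948]
bartop 104 [574.8, 24.3, 13.9, 81.2, 61.6] [0.57200349 0.0268985  0.16948224]
jar (array([0.64565319, 0.05251057]), 185, np.float64(0.0018777042507704695), np.float64(0.09982698560152481))
jar (array([ 0.58723657, -0.05246675]), 181, np.float64(0.0017115784296925889), np.float64(0.09995475252049268))
top table z 0.0010919626864411835
pale 368 [[0.603, -0.25, 0.017], [0.617, -0.23, 0.072], [0.638, -0.215, 0.091]] (array([ 0.62623899, -0.23813383]), 173, np.float64(0.0021841927573268117), np.float64(0.06999373656729713))
dark 305 [[0.422, -0.207, 0.028], [0.439, -0.187, 0.082], [0.458, -0.173, 0.091]] (array([ 0.44381351, -0.19661206]), 102, np.float64(0.0016849634275792433), np.float64(0.06893235192380476))
board 3820 0.045644914541500325 [577.7, 21.6, 194.5, 165.3, 60.5]
bar 309 [576.9, 21.6, 14.4, 83.2, 60.6] [0.15292902 0.17004291 0.17499543]
bartop 261 [577.2, 21.5, 14.3, 82.5, 60.6] [0.57678339 0.02146182 0.17055677]
jar (array([0.64629839, 0.05084522]), 120, np.float64(0.0014466074311051526), np.float64(0.09951376332355633))
jar (array([ 0.58796901, -0.05336579]), 81, np.float64(0.000654708559416849), np.float64(0.09937612486666669))
```

View pics/crop.png

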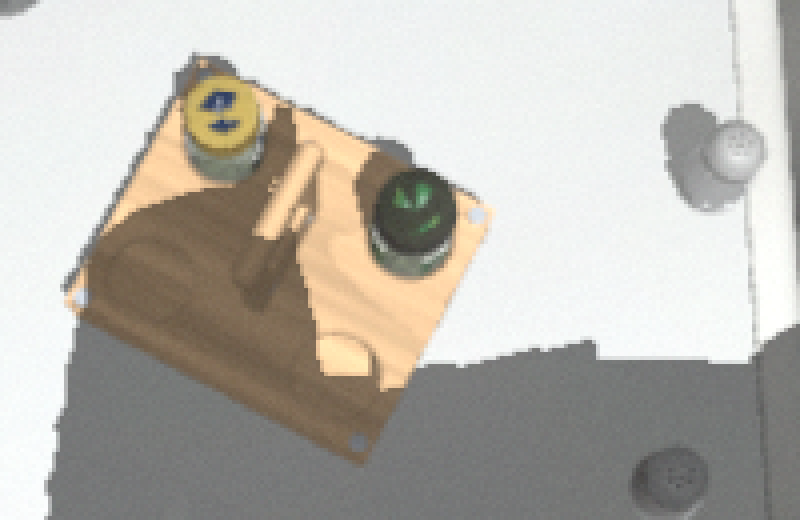

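The crop confirms the two empty pockets, with one rim visible at crop (350,350) and the other in shadow at about (145,280). The pale shaker (735,150) stands close to the counter edge and the dark one is at (670,480). Next I'll check the counter height near both shakers.

Run:
```python
from h import *
c=dict(np.load("top.npz")); P=pts(c)
for y in np.arange(-.23,-.42,-.02):
    r=[]
    for x in np.arange(.26,.78,.06):
        Q=P[(abs(P[:,0]-x)<.03)&(abs(P[:,1]-y)<.01)]; r.append(round(float(Q[:,2].max()),3) if len(Q) else None)
    print(round(y,2),r)
```

```text
-0.23 [0.638, 0.007, 0.008, 0.009, 0.009, 0.007, 0.093, 0.007, 0.095]
-0.25 [0.65, 0.006, 0.007, 0.009, 0.009, 0.008, 0.092, 0.007, 0.006]
-0.27 [0.654, 0.01, 0.006, 0.006, 0.007, 0.006, 0.006, 0.01, 0.006]
-0.29 [0.651, 0.037, 0.037, 0.036, 0.037, 0.035, 0.035, 0.038, 0.037]
-0.31 [0.643, 0.041, 0.041, 0.04, 0.042, 0.041, 0.042, 0.042, 0.042]
-0.33 [0.61, 0.042, 0.043, 0.042, 0.042, 0.041, 0.044, 0.041, 0.043]
-0.35 [0.58, 0.041, 0.043, 0.041, 0.04, 0.042, 0.04, 0.114, 0.041]
-0.37 [0.548, 0.042, 0.04, 0.043, 0.043, 0.041, 0.043, 0.173, 0.173]
-0.39 [0.04, 0.041, 0.042, 0.042, 0.054, 0.055, 0.055, 0.175, 0.174]
-0.41 [0.042, 0.041, 0.042, 0.054, 0.056, 0.058, 0.057, 0.176, 0.175]
```

move_arm(increments=[{"linear": [0.02, -0.013, 0], "turn": [0, 0, -4], "hand": 0.0854}, {"linear": [0.052, -0.034, 0], "turn": [0, 0, -9], "hand": 0.0854}, {"linear": [0.084, -0.055, 0], "turn": [0, 0, -14], "hand": 0.0854}, {"linear": [0.116, -0.076, 0], "turn": [0, 0, -19], "hand": 0.0854}, {"linear": [0.148, -0.097, 0], "turn": [0, 0, -24], "hand": 0.0854}, {"linear": [0.18, -0.118, 0], "turn": [0, 0, -29], "hand": 0.0854}, {"linear": [0.212, -0.139, 0], "turn": [0, 0, -34.2], "hand": 0.0854}, {"linear": [0.244, -0.16, 0], "turn": [0, 0, -34.2], "hand": 0.0854}, {"linear": [0.276, -0.181, 0.02], "turn": [0, 0, -34.2], "hand": 0.0854}, {"linear": [0.3, -0.196, 0.05], "turn": [0, 0, -34.2], "hand": 0.0854}, {"linear": [0.311, -0.202, 0.08], "turn": [0, 0, -34.2], "hand": 0.0854}, {"linear": [0.311, -0.202, 0.09], "turn": [0, 0, -34.2], "hand": 0.0854}, {"linear": [0.311, -0.202, 0.09], "turn": [0, 0, -34.2], "hand": 0.0854}, {"linear": [0.311, -0.202, 0.09], "turn": [0, 0, -34.2], "hand": 0.0854}])

```text
time: 2.17
ee_pos: [0.4435, -0.1982, 0.1603]
tool_rot: [-0.0, 0.864, 0.503, -0.0]
contact_force: [0.2, 0.6, -0.6]
grip_width: 1.001
grip_force: 0.0
```

```bash
cat >> h.py <<'E'
from scipy.spatial.transform import Rotation as R
def go(x,y,z,xang):
    "tool-frame shift and turn (deg) from the measured pose to TCP x,y,z pointing down, tool x at angle xang"
    s=bot.sense(); w=s["tool_rot"]; r=R.from_quat([w[1],w[2],w[3],w[0]])
    a=np.radians(xang); X=[np.cos(a),np.sin(a),0]; Z=[0,0,-1.]; T=R.from_matrix(np.array([X,np.cross(Z,X),Z]).T)
    print("t",round(s["time"],2),"pos",s["ee_pos"].round(4),"shift",r.inv().apply(np.array([x,y,z])-s["ee_pos"]).round(4),"turn",(r.inv()*T).as_rotvec(degrees=True).round(2),"F",s["contact_force"].round(1),"w",round(s["grip_width"],3),"gf",round(s["grip_force"],1))
E
python3 - <<'E'
from h import *
c=bot.camera("scene"); P=pts(c)
Q=near(P,.444,-.197,.04); Q=Q[(Q[:,2]>.012)&(Q[:,2]<.12)]; print(len(Q),np.percentile(Q,[2,50,98],axis=0).round(3).tolist() if len(Q) else "")
if len(Q)>30: print(cyl(Q,.022,.015,.07))
c=bot.camera("top"); P=pts(c); Q=near(P,.444,-.197,.04); Q=Q[(Q[:,2]>.012)&(Q[:,2]<.1)]; print(len(Q), cyl(Q,.022,.015,.07) if len(Q)>30 else "")
go(.4438,-.1966,.062,60.4)
E
```

```text
0 
4 
t 2.27 pos [ 0.4443 -0.1994  0.1618] shift [ 0.0022 -0.0021  0.0998] turn [ 0.17  0.04 -0.11] F [-0.3  1.7  0.4] w 0.996 gf 0.0
```

move_arm(grip_force=40, increments=[{"linear": [0.001, 0, 0.02], "turn": [0, 0, 0], "hand": 0.0854}, {"linear": [0.001, 0, 0.045], "turn": [0, 0, 0], "hand": 0.0854}, {"linear": [0.001, 0, 0.07], "turn": [0, 0, 0], "hand": 0.0854}, {"linear": [0.001, 0, 0.088], "turn": [0, 0, 0], "hand": 0.0854}, {"linear": [0.001, 0, 0.098], "turn": [0, 0, 0], "hand": 0.0854}, {"linear": [0.001, 0, 0.098], "turn": [0, 0, 0], "hand": 0.0854}, {"linear": [0.001, 0, 0.098], "turn": [0, 0, 0], "hand": 0.06}, {"linear": [0.001, 0, 0.098], "turn": [0, 0, 0], "hand": 0.05}, {"linear": [0.001, 0, 0.098], "turn": [0, 0, 0], "hand": 0.04}, {"linear": [0.001, 0, 0.098], "turn": [0, 0, 0], "hand": 0.03}, {"linear": [0.001, 0, 0.098], "turn": [0, 0, 0], "hand": 0.03}, {"linear": [0.001, 0, 0.098], "turn": [0, 0, 0], "hand": 0.03}, {"linear": [0.001, 0, 0.098], "turn": [0, 0, 0], "hand": 0.03}, {"linear": [0.001, 0, 0.098], "turn": [0, 0, 0], "hand": 0.03}])

```text
time: 3.43
ee_pos: [0.4449, -0.1972, 0.0634]
tool_rot: [0.001, 0.864, 0.503, 0.0]
contact_force: [-1.0, 1.3, 7.2]
grip_width: 0.421
grip_force: 37.4
```

move_arm(increments=[{"linear": [0, 0, -0.01], "turn": [0, 0, 0], "hand": 0.03}, {"linear": [0, 0, -0.03], "turn": [0, 0, 0], "hand": 0.03}, {"linear": [0, 0, -0.06], "turn": [0, 0, 0], "hand": 0.03}, {"linear": [0, 0, -0.09], "turn": [0, 0, 0], "hand": 0.03}, {"linear": [0, 0, -0.12], "turn": [0, 0, 0], "hand": 0.03}, {"linear": [0, 0, -0.138], "turn": [0, 0, 0], "hand": 0.03}, {"linear": [0, 0, -0.138], "turn": [0, 0, 0], "hand": 0.03}, {"linear": [0, 0, -0.138], "turn": [0, 0, 0], "hand": 0.03}])

```text
time: 4.1
ee_pos: [0.4448, -0.1971, 0.2017]
tool_rot: [0.002, 0.864, 0.503, 0.001]
contact_force: [0.2, 1.0, -1.9]
grip_width: 0.413
grip_force: 38.3
```

Run:
```python
from h import *
ims=[]
for n in ("scene","top"):
    c=bot.camera(n); np.savez(n+"1.npz",**c)
    W=np.linalg.inv(c["world_from_camera"])@np.array([.4438,-.1966,.17,1]); u=int(W[0]/W[2]*c["fx"]+c["cx"]); v=int(W[1]/W[2]*c["fy"]+c["cy"])
    print(n,u,v)
    a=c["image"][max(v-50,0):v+50,max(u-50,0):u+50]; ims.append(cv2.resize(cv2.convertScaleAbs(a,alpha=1.7),(395,395),interpolation=3))
    for t in("salt",):
        for r in bot.trace(t,c)[:3]: print(t,r["p"],r["extent"])
    P=pts(c); Q=near(P,.4438,-.1966,.05); Q=Q[(Q[:,2]>.05)&(Q[:,2]<.26)]; print(len(Q))
    for z in np.arange(.08,.24,.01):
        q=Q[abs(Q[:,2]-z)<.005]
        if len(q)>3: print(round(z,3),len(q),q[:,:2].min(0).round(3),q[:,:2].max(0).round(3))
# profile of pale
c=dict(np.load("scene.npz")); Q=near(pts(c),.625,-.238,.04)
for z in np.arange(.01,.1,.01):
    q=Q[abs(Q[:,2]-z)<.006]
    if len(q)>5: print("pale",round(z,3),len(q),np.hypot(q[:,0]-.625,q[:,1]+.238).round(3)[:0],np.median(np.hypot(q[:,0]-.625,q[:,1]+.238)).round(4))
cv2.imwrite("pics/g1.png",np.hstack(ims)[:,:,::-1])
go(.4438,-.1966,.2,60.4)
```

```text
scene 396 159
0
top 433 249
69
0.23 14 [ 0.408 -0.18 ] [ 0.422 -0.164]
pale 0.01 33 [] 0.0235
pale 0.02 35 [] 0.0243
pale 0.03 41 [] 0.0247
pale 0.04 42 [] 0.0228
pale 0.05 39 [] 0.0212
pale 0.06 34 [] 0.0191
pale 0.07 26 [] 0.0186
pale 0.08 39 [] 0.0168
pale 0.09 28 [] 0.01
t 4.3 pos [ 0.4433 -0.1961  0.1985] shift [-0.0002  0.0007 -0.0015] turn [-0.17 -0.03 -0.03] F [-0.5  0.9 -1.4] w 0.41 gf 38.3
```

View pics/g1.png

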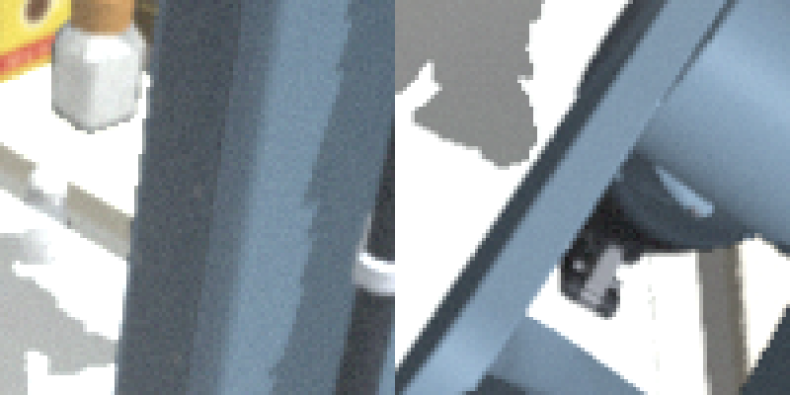

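The arm hides the held shaker in both views. The opening of 35 mm fits a body that narrows towards the cap, so I'll refit both shakers using only their wide lower part.

Run:
```python
from h import *
def cone(Q):
    # radius linear in z, free, plus centre
    Q=Q[(Q[:,2]>.012)&(Q[:,2]<.08)]
    def prof(z,r1): return np.where(z<.03,.022,.022-(z-.03)*r1)
    f=least_squares(lambda p:np.hypot(Q[:,0]-p[0],Q[:,1]-p[1])-prof(Q[:,2],p[2]),[*(Q[:,:2].mean(0)+[.01,0]),.1],loss='soft_l1',f_scale=.002)
    return f.x.round(4),len(Q),np.sqrt(np.mean(f.fun**2)).round(4)
for n in("scene","top"):
    P=pts(dict(np.load(n+".npz")))
    for nm,x,y in(("pale",.623,-.236),("dark",.444,-.197)):
        Q=near(P,x,y,.04)
        if len(Q[Q[:,2]>.012])<30: continue
        print(n,nm,cone(Q),cyl(Q,.022,.01,.035)[:3],cyl(Q,.022,.015,.045)[:3])
        T=Q[Q[:,2]>.082]; print("  top centroid",T.mean(0).round(4),len(T), rect(T))
```

```text
scene pale (array([ 0.6228, -0.2359,  0.1452]), 209, np.float64(0.0023)) (array([ 0.62299789, -0.23594883]), 73, np.float64(0.0021404857269268834)) (array([ 0.62314631, -0.23640599]), 94, np.float64(0.002388763041415244))
  top centroid [ 0.6197 -0.2324  0.0865] 33 [620.7, -233.4, 22.8, 23.6, 13.7]
top pale (array([ 0.6245, -0.2365,  0.1349]), 216, np.float64(0.0009)) (array([ 0.62444221, -0.23629152]), 51, np.float64(0.00047793159089977693)) (array([ 0.62479029, -0.23685362]), 89, np.float64(0.0010646616260724109))
  top centroid [ 0.6233 -0.235   0.0869] 132 [624.1, -234.7, 28.3, 29.9, 28.8]
top dark (array([ 0.4422, -0.1939,  0.1248]), 151, np.float64(0.0009)) (array([ 0.44172685, -0.19491694]), 21, np.float64(0.0004317992799319439)) (array([ 0.44249073, -0.19507868]), 61, np.float64(0.0011324969503533396))
  top centroid [ 0.4421 -0.1915  0.0864] 152 [442.7, -191.3, 29.2, 29.1, 55.1]
```

move_arm(increments=[{"linear": [0.01, -0.002, 0], "turn": [0, 0, 0], "hand": 0.03}, {"linear": [0.03, -0.006, 0], "turn": [0, 0, 0], "hand": 0.03}, {"linear": [0.055, -0.011, 0], "turn": [0, 0, 0], "hand": 0.03}, {"linear": [0.08, -0.016, 0], "turn": [0, 0, 0], "hand": 0.03}, {"linear": [0.105, -0.021, 0], "turn": [0, 0, 0], "hand": 0.03}, {"linear": [0.13, -0.026, 0], "turn": [0, 0, 0], "hand": 0.03}, {"linear": [0.155, -0.031, 0], "turn": [0, 0, 0], "hand": 0.03}, {"linear": [0.175, -0.035, 0], "turn": [0, 0, 0], "hand": 0.03}, {"linear": [0.188, -0.038, 0.01], "turn": [0, 0, 0], "hand": 0.03}, {"linear": [0.1945, -0.039, 0.03], "turn": [0, 0, 0], "hand": 0.03}, {"linear": [0.1945, -0.039, 0.055], "turn": [0, 0, 0], "hand": 0.03}, {"linear": [0.1945, -0.039, 0.073], "turn": [0, 0, 0], "hand": 0.03}, {"linear": [0.1945, -0.039, 0.078], "turn": [0, 0, 0], "hand": 0.03}, {"linear": [0.1945, -0.039, 0.078], "turn": [0, 0, 0], "hand": 0.03}, {"linear": [0.1945, -0.039, 0.078], "turn": [0, 0, 0], "hand": 0.03}])

```text
time: 5.55
ee_pos: [0.5065, -0.0081, 0.1221]
tool_rot: [-0.0, 0.864, 0.503, -0.0]
contact_force: [-0.0, -0.7, -0.5]
grip_width: 0.414
grip_force: 38.4
```

Run:
```python
from h import *
ims=[]
for n in ("scene","top"):
    c=bot.camera(n); np.savez(n+"2.npz",**c)
    W=np.linalg.inv(c["world_from_camera"])@np.array([.507,-.007,.1,1]); u=int(W[0]/W[2]*c["fx"]+c["cx"]); v=int(W[1]/W[2]*c["fy"]+c["cy"])
    a=c["image"][v-50:v+50,u-50:u+50]; ims.append(cv2.resize(cv2.convertScaleAbs(a,alpha=1.7),(395,395),interpolation=3))
    P=pts(c); Q=near(P,.507,-.0074,.035); Q=Q[(Q[:,2]>.05)&(Q[:,2]<.16)]; print(n,len(Q))
    for z in np.arange(.05,.16,.01):
        q=Q[abs(Q[:,2]-z)<.005]
        if len(q)>8: print(round(z,3),len(q),q[:,:2].min(0).round(3),q[:,:2].max(0).round(3))
cv2.imwrite("pics/g2.png",np.hstack(ims)[:,:,::-1])
go(.507,-.0074,.2,60.4)
```

```text
scene 347
0.06 12 [ 0.484 -0.011] [0.501 0.013]
0.07 33 [ 0.481 -0.01 ] [0.514 0.018]
0.08 34 [ 0.481 -0.015] [0.512 0.019]
0.09 52 [ 0.482 -0.015] [0.522 0.019]
0.1 34 [ 0.484 -0.017] [0.512 0.016]
0.11 32 [ 0.476 -0.003] [0.517 0.015]
0.12 45 [ 0.474 -0.009] [0.52  0.014]
0.13 36 [ 0.474 -0.006] [0.517 0.013]
0.14 39 [ 0.481 -0.015] [0.532 0.013]
0.15 23 [ 0.484 -0.013] [0.537 0.017]
top 13
t 5.65 pos [ 0.5074 -0.0085  0.1232] shift [ 0.0009 -0.0007 -0.0768] turn [ 0.12 -0.04 -0.04] F [0.7 0.7 0.1] w 0.421 gf 38.4
```

View pics/g2.png

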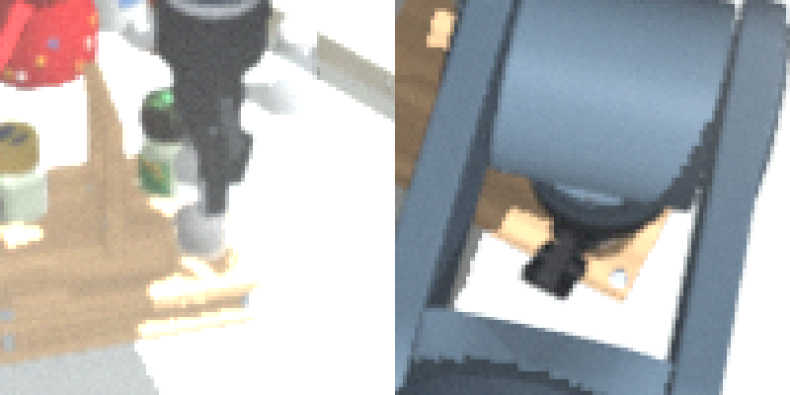

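Seen from the scene camera (left, crop (200,235)), the shaker hangs upright over the pocket. I'll fit a cylinder to its lower body.

Run:
```python
from h import *
P=pts(dict(np.load("scene2.npz"))); Q=near(P,.507,-.0074,.033)
for lo,hi in((.062,.08),(.062,.09),(.066,.095)): print(cyl(Q,.022,lo,hi))
# same camera's estimate of carrier for reference (bias of scene view)
print("scene carrier 575.5,23.5 vs used 576.5,22.2")
```

```text
(array([ 0.50530856, -0.00611773]), 58, np.float64(0.001466461073293875), np.float64(0.07988028697130123))
(array([ 0.50517813, -0.00551315]), 100, np.float64(0.0015169079592488722), np.float64(0.0896150570682801))
(array([ 0.50526927, -0.0053894 ]), 115, np.float64(0.0015542054442820154), np.float64(0.09494541892369435))
scene carrier 575.5,23.5 vs used 576.5,22.2
```

move_arm(increments=[{"linear": [0, 0, 0.008], "turn": [0, 0, 0], "hand": 0.03}, {"linear": [0, 0, 0.018], "turn": [0, 0, 0], "hand": 0.03}, {"linear": [0, 0, 0.028], "turn": [0, 0, 0], "hand": 0.03}, {"linear": [0, 0, 0.037], "turn": [0, 0, 0], "hand": 0.03}, {"linear": [0, 0, 0.042], "turn": [0, 0, 0], "hand": 0.03}, {"linear": [0, 0, 0.0445], "turn": [0, 0, 0], "hand": 0.03}, {"linear": [0, 0, 0.0445], "turn": [0, 0, 0], "hand": 0.03}, {"linear": [0, 0, 0.0445], "turn": [0, 0, 0], "hand": 0.03}])

```text
time: 6.32
ee_pos: [0.5059, -0.0083, 0.0773]
tool_rot: [-0.001, 0.864, 0.503, -0.001]
contact_force: [-2.6, 0.2, 2.6]
grip_width: 0.42
grip_force: 39.5
```

move_arm(increments=[{"linear": [0, 0, 0], "turn": [0, 0, 0], "hand": 0.045}, {"linear": [0, 0, 0], "turn": [0, 0, 0], "hand": 0.06}, {"linear": [0, 0, 0], "turn": [0, 0, 0], "hand": 0.06}, {"linear": [0, 0, 0], "turn": [0, 0, 0], "hand": 0.06}, {"linear": [0, 0, -0.01], "turn": [0, 0, 0], "hand": 0.06}, {"linear": [0, 0, -0.035], "turn": [0, 0, 0], "hand": 0.06}, {"linear": [0, 0, -0.065], "turn": [0, 0, 0], "hand": 0.06}, {"linear": [0, 0, -0.095], "turn": [0, 0, 0], "hand": 0.06}, {"linear": [0, 0, -0.115], "turn": [0, 0, 0], "hand": 0.06}, {"linear": [0, 0, -0.1225], "turn": [0, 0, 0], "hand": 0.06}, {"linear": [0, 0, -0.1225], "turn": [0, 0, 0], "hand": 0.06}])

```text
time: 7.23
ee_pos: [0.5079, -0.0087, 0.2027]
tool_rot: [0.002, 0.864, 0.503, 0.002]
contact_force: [0.1, -0.2, -0.3]
grip_width: 0.705
grip_force: 0.0
```

Run:
```python
from h import *
c=bot.camera("scene"); P=pts(c); Q=near(P,.507,-.0074,.033); Q=Q[Q[:,2]<.12]; print(cyl(Q,.019,.06,.09), Q[Q[:,2]>.095].mean(0),Q[:,2].max())
c=bot.camera("scene");Q=near(pts(c),.624,-.236,.04); print(cyl(Q,.022,.01,.035)[:3])
go(.6242,-.2362,.2,60.4)
```

```text
(array([ 0.50757021, -0.0060244 ]), 111, np.float64(0.0019659264255294288), np.float64(0.08981627616156918)) [ 0.50415689 -0.00119347  0.09983954] 0.10504160867219459
(array([ 0.6230955, -0.2354538]), 76, np.float64(0.0021088544369381812))
t 7.33 pos [ 0.5059 -0.0083  0.1993] shift [-0.1397  0.2155 -0.0008] turn [-0.04  0.01 -0.03] F [-0.6  0.5 -0.4] w 0.703 gf 0.0
```

move_arm(increments=[{"linear": [-0.01, 0.015, 0], "turn": [0, 0, 0], "hand": 0.075}, {"linear": [-0.028, 0.043, 0], "turn": [0, 0, 0], "hand": 0.075}, {"linear": [-0.046, 0.07, 0], "turn": [0, 0, 0], "hand": 0.075}, {"linear": [-0.064, 0.098, 0], "turn": [0, 0, 0], "hand": 0.075}, {"linear": [-0.082, 0.126, 0], "turn": [0, 0, 0], "hand": 0.075}, {"linear": [-0.1, 0.153, 0], "turn": [0, 0, 0], "hand": 0.075}, {"linear": [-0.118, 0.181, 0], "turn": [0, 0, 0], "hand": 0.075}, {"linear": [-0.132, 0.203, 0], "turn": [0, 0, 0], "hand": 0.075}, {"linear": [-0.14, 0.215, 0], "turn": [0, 0, 0], "hand": 0.075}, {"linear": [-0.14, 0.215, 0.02], "turn": [0, 0, 0], "hand": 0.075}, {"linear": [-0.14, 0.215, 0.05], "turn": [0, 0, 0], "hand": 0.075}, {"linear": [-0.14, 0.215, 0.08], "turn": [0, 0, 0], "hand": 0.075}, {"linear": [-0.14, 0.215, 0.11], "turn": [0, 0, 0], "hand": 0.075}, {"linear": [-0.14, 0.215, 0.13], "turn": [0, 0, 0], "hand": 0.075}, {"linear": [-0.14, 0.215, 0.138], "turn": [0, 0, 0], "hand": 0.075}, {"linear": [-0.14, 0.215, 0.138], "turn": [0, 0, 0], "hand": 0.075}, {"linear": [-0.14, 0.215, 0.138], "turn": [0, 0, 0], "hand": 0.075}])

```text
time: 8.75
ee_pos: [0.6236, -0.2361, 0.0611]
tool_rot: [-0.001, 0.864, 0.503, -0.0]
contact_force: [0.3, -0.4, 0.7]
grip_width: 0.878
grip_force: 0.0
```

move_arm(increments=[{"linear": [0, 0, 0], "turn": [0, 0, 0], "hand": 0.06}, {"linear": [0, 0, 0], "turn": [0, 0, 0], "hand": 0.05}, {"linear": [0, 0, 0], "turn": [0, 0, 0], "hand": 0.04}, {"linear": [0, 0, 0], "turn": [0, 0, 0], "hand": 0.03}, {"linear": [0, 0, 0], "turn": [0, 0, 0], "hand": 0.03}, {"linear": [0, 0, 0], "turn": [0, 0, 0], "hand": 0.03}, {"linear": [0, 0, 0], "turn": [0, 0, 0], "hand": 0.03}, {"linear": [0, 0, -0.01], "turn": [0, 0, 0], "hand": 0.03}, {"linear": [0, 0, -0.03], "turn": [0, 0, 0], "hand": 0.03}, {"linear": [0, 0, -0.06], "turn": [0, 0, 0], "hand": 0.03}, {"linear": [0, 0, -0.09], "turn": [0, 0, 0], "hand": 0.03}, {"linear": [0, 0, -0.12], "turn": [0, 0, 0], "hand": 0.03}, {"linear": [0, 0, -0.15], "turn": [0, 0, 0], "hand": 0.03}, {"linear": [0, 0, -0.18], "turn": [0, 0, 0], "hand": 0.03}, {"linear": [0, 0, -0.2], "turn": [0, 0, 0], "hand": 0.03}, {"linear": [0, 0, -0.208], "turn": [0, 0, 0], "hand": 0.03}, {"linear": [0, 0, -0.208], "turn": [0, 0, 0], "hand": 0.03}])

```text
time: 10.17
ee_pos: [0.6251, -0.2369, 0.2734]
tool_rot: [0.002, 0.864, 0.503, 0.001]
contact_force: [-0.3, -0.6, -1.0]
grip_width: 0.414
grip_force: 38.6
```

move_arm(increments=[{"linear": [0.012, -0.01, 0], "turn": [0, 0, 0], "hand": 0.03}, {"linear": [0.036, -0.03, 0], "turn": [0, 0, 0], "hand": 0.03}, {"linear": [0.06, -0.049, 0], "turn": [0, 0, 0], "hand": 0.03}, {"linear": [0.084, -0.069, 0], "turn": [0, 0, 0], "hand": 0.03}, {"linear": [0.108, -0.089, 0], "turn": [0, 0, 0], "hand": 0.03}, {"linear": [0.132, -0.109, 0], "turn": [0, 0, 0], "hand": 0.03}, {"linear": [0.156, -0.129, 0], "turn": [0, 0, 0], "hand": 0.03}, {"linear": [0.18, -0.148, 0], "turn": [0, 0, 0], "hand": 0.03}, {"linear": [0.204, -0.168, 0], "turn": [0, 0, 0], "hand": 0.03}, {"linear": [0.228, -0.188, 0], "turn": [0, 0, 0], "hand": 0.03}, {"linear": [0.248, -0.204, 0], "turn": [0, 0, 0], "hand": 0.03}, {"linear": [0.261, -0.215, 0], "turn": [0, 0, 0], "hand": 0.03}, {"linear": [0.261, -0.215, 0.02], "turn": [0, 0, 0], "hand": 0.03}, {"linear": [0.261, -0.215, 0.05], "turn": [0, 0, 0], "hand": 0.03}, {"linear": [0.261, -0.215, 0.08], "turn": [0, 0, 0], "hand": 0.03}, {"linear": [0.261, -0.215, 0.11], "turn": [0, 0, 0], "hand": 0.03}, {"linear": [0.261, -0.215, 0.135], "turn": [0, 0, 0], "hand": 0.03}, {"linear": [0.261, -0.215, 0.148], "turn": [0, 0, 0], "hand": 0.03}, {"linear": [0.261, -0.215, 0.148], "turn": [0, 0, 0], "hand": 0.03}, {"linear": [0.261, -0.215, 0.148], "turn": [0, 0, 0], "hand": 0.03}])

```text
time: 11.83
ee_pos: [0.5652, 0.0971, 0.1209]
tool_rot: [-0.001, 0.864, 0.503, -0.001]
contact_force: [0.8, -0.4, -0.4]
grip_width: 0.413
grip_force: 38.6
```

Run:
```python
from h import *
ims=[]
for n in ("scene","top"):
    c=bot.camera(n); P=pts(c); Q=near(P,.566,.097,.033)
    for lo,hi in((.062,.08),(.062,.09),(.066,.095)):
        try: print(n,cyl(Q,.022,lo,hi))
        except Exception as e: print(e)
    B=near(P,.5765,.0222,.135); B=B[(B[:,2]>.040)&(B[:,2]<.052)]; print("board",len(B),rect(B))
    W=np.linalg.inv(c["world_from_camera"])@np.array([.566,.07,.1,1]); u=int(W[0]/W[2]*c["fx"]+c["cx"]); v=int(W[1]/W[2]*c["fy"]+c["cy"])
    a=c["image"][v-50:v+50,u-50:u+50]; ims.append(cv2.resize(cv2.convertScaleAbs(a,alpha=1.7),(395,395),interpolation=3))
cv2.imwrite("pics/g3.png",np.hstack(ims)[:,:,::-1])
go(.566,.097,.122,60.4)
```

```text
scene (array([0.56412054, 0.09784617]), 66, np.float64(0.0013942362706209535), np.float64(0.07916492034259137))
scene (array([0.56396411, 0.09797472]), 109, np.float64(0.0013437443978299615), np.float64(0.0899817019535436))
scene (array([0.56416037, 0.09809267]), 119, np.float64(0.0014930635638114747), np.float64(0.09496430532655287))
board 1327 [574.8, 23.9, 194.1, 169.3, 60.4]
top (array([0.5667017 , 0.09839483]), 9, np.float64(0.0004884428606415648), np.float64(0.07840428514377806))
top (array([0.56637712, 0.09794672]), 17, np.float64(0.000629556335178509), np.float64(0.08906995537231355))
top (array([0.56630532, 0.09791564]), 18, np.float64(0.0005603247506257731), np.float64(0.09420883005262581))
board 2565 [577.3, 21.3, 193.6, 164.6, 60.5]
t 11.93 pos [0.5672 0.0969 0.1234] shift [-0.0005 -0.0011  0.0014] turn [ 0.11 -0.06 -0.02] F [ 0.1 -0.  -0.6] w 0.411 gf 38.6
```

View pics/g3.png

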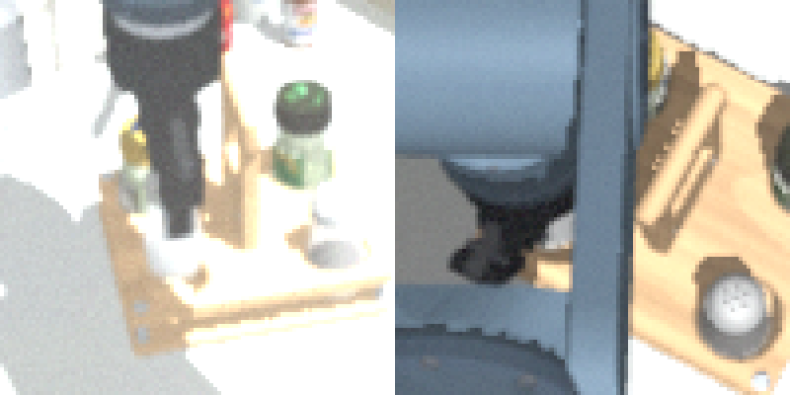

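The scene view shows the first shaker standing in its pocket (crop (335,245)) and the second centred over the other one (crop (175,255)), within 1 mm of the pocket centre.

move_arm(increments=[{"linear": [0, 0, 0.008], "turn": [0, 0, 0], "hand": 0.03}, {"linear": [0, 0, 0.018], "turn": [0, 0, 0], "hand": 0.03}, {"linear": [0, 0, 0.028], "turn": [0, 0, 0], "hand": 0.03}, {"linear": [0, 0, 0.037], "turn": [0, 0, 0], "hand": 0.03}, {"linear": [0, 0, 0.042], "turn": [0, 0, 0], "hand": 0.03}, {"linear": [0, 0, 0.0445], "turn": [0, 0, 0], "hand": 0.03}, {"linear": [0, 0, 0.0445], "turn": [0, 0, 0], "hand": 0.03}, {"linear": [0, 0, 0.0445], "turn": [0, 0, 0], "hand": 0.03}])

```text
time: 12.6
ee_pos: [0.5655, 0.097, 0.0775]
tool_rot: [-0.001, 0.864, 0.503, -0.001]
contact_force: [-4.6, 0.7, 4.5]
grip_width: 0.415
grip_force: 40.1
```

move_arm(increments=[{"linear": [0, 0, 0], "turn": [0, 0, 0], "hand": 0.045}, {"linear": [0, 0, 0], "turn": [0, 0, 0], "hand": 0.06}, {"linear": [0, 0, 0], "turn": [0, 0, 0], "hand": 0.06}, {"linear": [0, 0, 0], "turn": [0, 0, 0], "hand": 0.06}, {"linear": [0, 0, -0.01], "turn": [0, 0, 0], "hand": 0.06}, {"linear": [0, 0, -0.035], "turn": [0, 0, 0], "hand": 0.06}, {"linear": [0, 0, -0.065], "turn": [0, 0, 0], "hand": 0.06}, {"linear": [0, 0, -0.095], "turn": [0, 0, 0], "hand": 0.06}, {"linear": [0, 0, -0.125], "turn": [0, 0, 0], "hand": 0.06}, {"linear": [0, 0, -0.155], "turn": [0, 0, 0], "hand": 0.06}, {"linear": [0, 0, -0.18], "turn": [0, 0, 0], "hand": 0.06}, {"linear": [0, 0, -0.1925], "turn": [0, 0, 0], "hand": 0.06}, {"linear": [0, 0, -0.1925], "turn": [0, 0, 0], "hand": 0.06}])

```text
time: 13.68
ee_pos: [0.568, 0.0968, 0.2742]
tool_rot: [0.002, 0.864, 0.503, 0.003]
contact_force: [1.0, -0.0, -0.3]
grip_width: 0.704
grip_force: 0.0
```

Run:
```python
from h import *
for n in ("scene","top"):
    c=bot.camera(n); P=pts(c)
    B=near(P,.5765,.0222,.135); B=B[(B[:,2]>.040)&(B[:,2]<.052)]; print(n,"board",len(B),rect(B))
    H=near(P,.5765,.0222,.05); H=H[(H[:,2]>.16)&(H[:,2]<.19)]; print("bar",len(H),rect(H) if len(H)>4 else "",H[:,2].max() if len(H) else "")
    for x,y in((.566,.097),(.507,-.0074)):
        Q=near(P,x,y,.03);Q=Q[(Q[:,2]>.06)&(Q[:,2]<.13)]; print(len(Q),Q[:,2].max() if len(Q) else "")
go(.5765,.0222,.27,-29.5)
```

```text
scene board 1530 [575.6, 23.5, 195.0, 168.3, 59.9]
bar 113 [574.9, 24.1, 14.3, 86.5, 60.2] 0.17404832280486204
200 0.10414044197484285
202 0.10458823157868136
top board 2930 [577.2, 20.6, 192.3, 165.0, 60.5]
bar 280 [576.6, 21.8, 14.3, 83.0, 60.4] 0.1760056130778307
97 0.10518014736710768
267 0.10707165991562229
t 13.78 pos [0.5659 0.0968 0.2694] shift [-0.0596  0.0461 -0.0006] turn [-1.000e-02  2.000e-02  8.987e+01] F [-1.2 -0.2 -1.1] w 0.703 gf 0.0
```

move_arm(increments=[{"linear": [-0.01, 0.008, 0], "turn": [0, 0, -6], "hand": 0.06}, {"linear": [-0.02, 0.016, 0], "turn": [0, 0, -12], "hand": 0.06}, {"linear": [-0.03, 0.024, 0], "turn": [0, 0, -18], "hand": 0.06}, {"linear": [-0.04, 0.032, 0], "turn": [0, 0, -24], "hand": 0.06}, {"linear": [-0.05, 0.04, 0], "turn": [0, 0, -30], "hand": 0.06}, {"linear": [-0.06, 0.0455, 0], "turn": [0, 0, -36], "hand": 0.06}, {"linear": [-0.06, 0.0455, 0], "turn": [0, 0, -42], "hand": 0.06}, {"linear": [-0.06, 0.0455, 0], "turn": [0, 0, -48], "hand": 0.06}, {"linear": [-0.06, 0.0455, 0], "turn": [0, 0, -54], "hand": 0.06}, {"linear": [-0.06, 0.0455, 0], "turn": [0, 0, -60], "hand": 0.06}, {"linear": [-0.06, 0.0455, 0], "turn": [0, 0, -66], "hand": 0.06}, {"linear": [-0.06, 0.0455, 0], "turn": [0, 0, -72], "hand": 0.06}, {"linear": [-0.06, 0.0455, 0], "turn": [0, 0, -78], "hand": 0.06}, {"linear": [-0.06, 0.0455, 0], "turn": [0, 0, -84], "hand": 0.06}, {"linear": [-0.06, 0.0455, 0], "turn": [0, 0, -88], "hand": 0.06}, {"linear": [-0.06, 0.0455, 0], "turn": [0, 0, -90], "hand": 0.06}, {"linear": [-0.06, 0.0455, 0], "turn": [0, 0, -90], "hand": 0.06}, {"linear": [-0.06, 0.0455, 0], "turn": [0, 0, -90], "hand": 0.06}])

```text
time: 15.28
ee_pos: [0.5751, 0.0223, 0.2677]
tool_rot: [-0.002, 0.256, 0.967, -0.0]
contact_force: [0.5, 0.8, 0.9]
grip_width: 0.705
grip_force: 0.0
```

Run:
```python
from h import *
go(.5765,.0222,.157,150.4)
```

```text
t 15.28 pos [0.5751 0.0223 0.2677] shift [-0.0016  0.0007  0.1107] turn [-0.07 -0.2  -0.1 ] F [0.5 0.8 0.9] w 0.705 gf 0.0
```

move_arm(grip_force=60, increments=[{"linear": [0, 0, 0.015], "turn": [0, 0, 0], "hand": 0.06}, {"linear": [0, 0, 0.04], "turn": [0, 0, 0], "hand": 0.06}, {"linear": [0, 0, 0.065], "turn": [0, 0, 0], "hand": 0.06}, {"linear": [0, 0, 0.09], "turn": [0, 0, 0], "hand": 0.06}, {"linear": [0, 0, 0.105], "turn": [0, 0, 0], "hand": 0.06}, {"linear": [0, 0, 0.112], "turn": [0, 0, 0], "hand": 0.06}, {"linear": [0, 0, 0.112], "turn": [0, 0, 0], "hand": 0.06}, {"linear": [0, 0, 0.112], "turn": [0, 0, 0], "hand": 0.045}, {"linear": [0, 0, 0.112], "turn": [0, 0, 0], "hand": 0.035}, {"linear": [0, 0, 0.112], "turn": [0, 0, 0], "hand": 0.025}, {"linear": [0, 0, 0.112], "turn": [0, 0, 0], "hand": 0.018}, {"linear": [0, 0, 0.112], "turn": [0, 0, 0], "hand": 0.014}, {"linear": [0, 0, 0.112], "turn": [0, 0, 0], "hand": 0.01}, {"linear": [0, 0, 0.112], "turn": [0, 0, 0], "hand": 0.005}, {"linear": [0, 0, 0.112], "turn": [0, 0, 0], "hand": 0.005}, {"linear": [0, 0, 0.112], "turn": [0, 0, 0], "hand": 0.005}])

```text
time: 16.62
ee_pos: [0.5772, 0.0227, 0.1592]
tool_rot: [0.001, 0.256, 0.967, 0.001]
contact_force: [2.0, 5.3, 5.6]
grip_width: 0.152
grip_force: 59.0
```

move_arm(grip_force=110, increments=[{"linear": [0, 0, 0], "turn": [0, 0, 0], "hand": 0}, {"linear": [0, 0, 0], "turn": [0, 0, 0], "hand": 0}, {"linear": [0, 0, 0], "turn": [0, 0, 0], "hand": 0}, {"linear": [0, 0, 0], "turn": [0, 0, 0], "hand": 0}])

```text
time: 16.95
ee_pos: [0.5773, 0.0227, 0.1594]
tool_rot: [0.001, 0.256, 0.967, 0.001]
contact_force: [2.1, 4.0, 6.0]
grip_width: 0.149
grip_force: 107.2
```

Gripped: the opening is 13 mm on the 14 mm bar. Now a slow lift of 100 mm.

move_arm(increments=[{"linear": [0, 0, -0.001], "turn": [0, 0, 0], "hand": 0}, {"linear": [0, 0, -0.003], "turn": [0, 0, 0], "hand": 0}, {"linear": [0, 0, -0.006], "turn": [0, 0, 0], "hand": 0}, {"linear": [0, 0, -0.01], "turn": [0, 0, 0], "hand": 0}, {"linear": [0, 0, -0.015], "turn": [0, 0, 0], "hand": 0}, {"linear": [0, 0, -0.02], "turn": [0, 0, 0], "hand": 0}, {"linear": [0, 0, -0.025], "turn": [0, 0, 0], "hand": 0}, {"linear": [0, 0, -0.029], "turn": [0, 0, 0], "hand": 0}, {"linear": [0, 0, -0.03], "turn": [0, 0, 0], "hand": 0}, {"linear": [0, 0, -0.03], "turn": [0, 0, 0], "hand": 0}, {"linear": [0, 0, -0.03], "turn": [0, 0, 0], "hand": 0}])

```text
time: 17.87
ee_pos: [0.576, 0.0222, 0.188]
tool_rot: [-0.0, 0.256, 0.967, -0.0]
contact_force: [-0.4, 0.1, -7.9]
grip_width: 0.146
grip_force: 107.2
```

```bash
cat > lev.py <<'E'
from h import *
import sys
zb=float(sys.argv[1])
for n in ("scene","top"):
    c=bot.camera(n); P=pts(c)
    B=near(P,.5765,.0222,.125); B=B[abs(B[:,2]-zb)<.012]
    for _ in range(4):
        A=np.c_[B[:,:2]-[.5765,.0222],np.ones(len(B))]; k=np.linalg.lstsq(A,B[:,2],rcond=None)[0]; e=B[:,2]-A@k; B=B[abs(e)<max(.002,2*e.std())]
    print(n,len(B),"z0",k[2].round(4),"tilt deg x,y",np.degrees(k[:2]).round(2),rect(B))
    cv2.imwrite(f"pics/l{n}{int(zb*1000)}.png",c["image"][90:310,200:480,::-1].repeat(2,0).repeat(2,1))
s=bot.sense(); print(s["time"],s["ee_pos"],s["contact_force"],s["wrist_torque"],s["grip_force"],s["grip_width"])
E
python3 lev.py .075
```

```text
scene 1370 z0 0.0737 tilt deg x,y [-0.01  0.11] [573.7, 22.4, 194.7, 169.5, 60.1]
top 1386 z0 0.0739 tilt deg x,y [-0.11  0.01] [580.8, 14.7, 197.0, 144.8, 64.9]
17.9667 [0.57581617 0.02221952 0.18763211] [ 0.40394561  1.0086646  -8.22733725] [ 0.01688312  0.04613593 -0.02861385] 107.24632859230042 0.14557921641957072
```

move_arm(increments=[{"linear": [0, 0, -0.001], "turn": [0, 0, 0], "hand": 0}, {"linear": [0, 0, -0.004], "turn": [0, 0, 0], "hand": 0}, {"linear": [0, 0, -0.009], "turn": [0, 0, 0], "hand": 0}, {"linear": [0, 0, -0.016], "turn": [0, 0, 0], "hand": 0}, {"linear": [0, 0, -0.024], "turn": [0, 0, 0], "hand": 0}, {"linear": [0, 0, -0.032], "turn": [0, 0, 0], "hand": 0}, {"linear": [0, 0, -0.04], "turn": [0, 0, 0], "hand": 0}, {"linear": [0, 0, -0.048], "turn": [0, 0, 0], "hand": 0}, {"linear": [0, 0, -0.056], "turn": [0, 0, 0], "hand": 0}, {"linear": [0, 0, -0.063], "turn": [0, 0, 0], "hand": 0}, {"linear": [0, 0, -0.068], "turn": [0, 0, 0], "hand": 0}, {"linear": [0, 0, -0.071], "turn": [0, 0, 0], "hand": 0}, {"linear": [0, 0, -0.072], "turn": [0, 0, 0], "hand": 0}, {"linear": [0, 0, -0.072], "turn": [0, 0, 0], "hand": 0}, {"linear": [0, 0, -0.072], "turn": [0, 0, 0], "hand": 0}, {"linear": [0, 0, -0.072], "turn": [0, 0, 0], "hand": 0}, {"linear": [0, 0, -0.072], "turn": [0, 0, 0], "hand": 0}, {"linear": [0, 0, -0.072], "turn": [0, 0, 0], "hand": 0}])

```text
time: 19.47
ee_pos: [0.576, 0.0222, 0.2596]
tool_rot: [-0.0, 0.256, 0.967, -0.0]
contact_force: [-0.0, -0.6, -7.7]
grip_width: 0.144
grip_force: 107.3
```

```bash
python3 lev.py .146
```

```text
scene 1367 z0 0.1453 tilt deg x,y [-0.05  0.09] [573.5, 22.3, 194.4, 169.4, 60.3]
top 1985 z0 0.1458 tilt deg x,y [-0.19 -0.01] [577.2, 14.4, 202.5, 150.9, 69.3]
19.5667 [0.5760385  0.02220594 0.25977523] [ 0.06096741  0.1993022  -7.67424437] [-0.00161435 -0.00975658  0.01716525] 107.30385661125183 0.14453951894562994
```

View pics/lscene146.png

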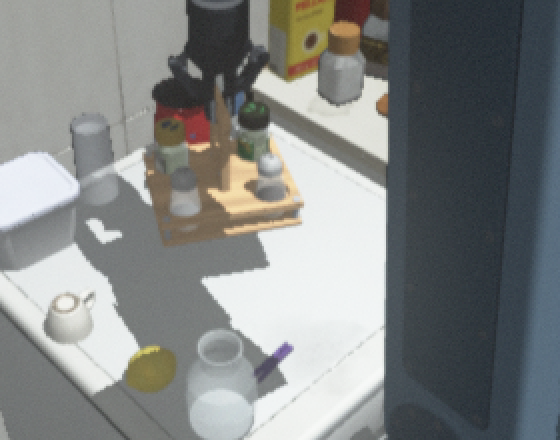

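The carrier (crop (220,190)) hangs level, about 100 mm up. Both shakers, at (185,195) and (270,175), and both jars are upright in their pockets, and the cup, lemon, glass jar and peg are where they were.

```bash
python3 -c "
from rig import bot
print(bot.sign_off())"
```

```text
the job is handed in; nothing more can be done
None
```

Both shakers are upright in the carrier's two empty pockets, and the job is handed in with the arm holding the loaded carrier still, about 10 cm up and level to within 0.2°, at about 20 s of the 69 s allowed; nothing else on the washer was touched.

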